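# Swing the bench lamp over the ring key and leave it standing still

### The arm

A 6-joint arm with a two-finger parallel gripper is mounted at the origin on the work surface. World frame = base frame: x ahead of the robot, y to its left, z up, the work surface at z = 0. Lengths are in m, angles in degrees, forces in N, time in s.
With the tool pointing down it reaches from about 0.35 to 0.925 m from the base axis. Payload 6.4 kg.
Tool frame: the origin (TCP) lies midway between the tips of the shut fingers; the grasp point (between the pads) lies arm.grip_point_offset behind it (arm.grip_point_offset is the distance from the TCP to the grasp point, in m); z points along the fingers, y is the line along which they close (so a half turn about z gives the same grasp; the last joint's range is limited). The gripper opens to 85 mm and grips with 20 to 120 N. Pads are 22 mm wide; open, the fingers measure 114 mm over their backs; the gripper's body (76 mm by 85 mm) begins 54 mm behind the grasp point. The pads swing forward as they close: fully open they stand 13 mm farther back than shut.
Start: joints at [61.358, 14.043, 89.255, -0, 76.702, -9.975], TCP at [0.208, 0.616, 0.231] pointing down, gripper open.
Joint ranges: [-179.41, 179.41], [-58.25, 129.5], [7.25, 145.43], [-54.29, 234.29], [11.92, 165.04], [-157.13, 157.13]. Speed limits (degrees/s): [147.25, 147.25, 180, 180, 180, 180].

### API

Orientations are given as a 3x3 rotation matrix whose columns are the frame's x, y, z axes.
In Python, from station import arm, capture, hand_in gives the robot as it stands.
- The arm moves only by the tool play_rows, never from a script. Its argument "steps" is a list of rows, each an object with "xyz": the shift along the tool's x, y, z in mm, a list of three; "delta_rot": the turn, a rotation vector about the tool's x, y, z in degrees, a list of three. A call has 1 to 20 rows; each row shifts and turns the commanded pose from where the row before left it, along the tool's axes as they then stand; what a row does not reach is not made up. A row lasts 1/10 s, in which the tool goes at most 50 mm and 8.59 degrees, less where a joint would pass 70% of its speed; a pose out of reach is approached as far as the arm can. A call with a gripper value outside its range is refused whole. "jaw" is the opening, from 0 (shut) to 1 (fully open), set as the call begins (left out, the last holds). The fingers move at their own pace and stop on an object; "squeeze" is the grip in N (left out, the last holds). Time passes only in rows, so rows that do not move let the fingers close. It gives the time, the measured TCP pose, the force, the opening and the grip force at its end, in the units of the state.
- arm.get_state(): the state, without advancing time (a new reading comes with each control period).
- capture(name): name is "side" or "top" or "wrist"; returns a dict with "img" (400x640x3 uint8, red, green, blue), "depth" (400x640 float32, m along the optical axis (not along the pixel's ray), 0 where there is no reading), "K" (3x3 intrinsics, pixels), "k1" (the pictures are not rectified: a ray, as slopes to the right and down, at radius r is drawn at 1 + k1 r^2 times it, then the intrinsics apply), "cam_to_world" (4x4, takes a point from camera to world coordinates). Camera axes: x right, y up, looking along -z (the intrinsics and any distortion apply to the point x, -y, -z); pixel columns grow to the right and rows downward; lengths in m; the calibration is good to about 2 mm. A picture is of the moment at which its call begins.
- hand_in(): hands the job in; it is judged then, once.
The state is a dict: "time": time; "qpos": joint angles; "joint_vel": joint speeds; "joint_torque": joint torques, N m; "eef_pos": TCP position; "orientation": TCP orientation; "wrist_force": force on the tool from outside, world axes, zero at the start; "moment": the same for the moment, N m; "width": finger opening in m; "grip_force": force on a finger pad.
Only numpy, scipy, OpenCV 4.12 (cv2) and the standard library are available. Lean on these libraries where they do the work, as an engineer would, in place of code of your own. Each camera call takes 0.05 s, during which the arm holds its last target. There are 200 camera calls.

### The job

Swing the heavy bench lamp round on its post until the ring key on its little stand is under the middle of the lamp's width (within 25 mm), and leave it standing dead still there, hands off, for at least five seconds. Push it gently, only on the springy black rubber strips along its two sides: the white hood (top, nose and underside) is hot and must not be touched. The arm turns on ball bearings and coasts a long way, and bounces back off anything it runs into, so bring it to rest without letting it race or swing out near its end stops, and leave the things on the bench where they are.

Things in the scene. Friction and masses are not known exactly. Their poses are not given: they have to be found in the camera images.
- boom (a joint): Swing angle of the lamp about the upright post (rad). 0: it points along the foot's -x (roughly to the robot); positive is counterclockwise from above (nose towards the foot's -y). End stops at +-1.25; keep within +-1.15. Nominal: 2.4 kg, inertia about the post 0.11 kg m2 (varies by a third), damping 0.006 N m s/rad, dry friction 0.0003 N m, no spring: let go, it coasts for many seconds.
- boom_pivot (a point): Point on the post axis, 155 mm above the bench, with the axes of the foot (which may stand turned a little). The foot is a fixed dark steel disc 170 mm across, 22 mm high, under a 32 mm steel post that ends 210 mm above the bench.
- lamp_light (a point): Point on the underside of the swinging lamp on its lengthwise middle line, 250 mm out from the post axis, 127 mm above the bench. It swings with the lamp; its x axis points along the lamp towards the post, y across the lamp, z up.
- lamp_base: The bench lamp. Origin: centre of the foot's underside. On each side of the swinging lamp a flat upright black rubber strip, 40 mm high (135 to 175 mm above the bench), runs from 60 to 325 mm from the post axis; outer faces 114 mm apart, too wide to grip. Push only on these. They are sprung: each gives up to 12 mm towards the hood at 80 N/m, hardly damped, so the lamp bounces off a still finger.
- hood_nose (a point): White hood between the strips: 74 mm wide, its sides 20 mm behind the outer strip faces, 130 to 180 mm above the bench; on top a thin flange 90 mm wide covers the gaps behind the strips (up to 184 mm), with fins up to 190 mm. Hot: not to be touched. This point: tip of its round nose, 360 mm from the post axis, 155 mm above the bench; x axis from nose to post.
- ring_key (a point): Centre of the nickel ring key (ring 32 mm outside), 48 mm above the bench, clamped on top of the key stand. It stands 210 to 320 mm from the post axis, on the right-hand side (foot's -y), while the lamp starts swung to the left, and the lamp passes 70 mm over it.
- key_stand: Fixed walnut block 70 x 50 mm with a cork top and small aluminium clamp, 56 mm high in all, that carries the ring key. Origin: centre of its underside, straight below the ring key.
- spirit_lamp: Small unlit bronze alcohol lamp base, round, 76 mm across, 60 mm high, loose; stands on the left, low enough for the lamp to pass over. Origin: centre of its underside. Leave it alone.
- bell: Grey plastic clarinet bell standing on its wide end, 78 mm across, 104 mm high, loose. Origin: centre of its underside. Leave it alone.
There are look-alikes about, which are no part of the job. What is shaped like the key_stand but blue is not meant.

How it is judged:
By the outcome, as a careful person would: the job done as asked, in the order asked, and still so for the second after the job is handed in, with the robot touching nothing.
It also fails if it takes over 46 s, if anything falls off the work surface, if the arm or the gripper's body presses on something with over 40 N, if the wrist force passes 120 N, or if a joint passes its speed limit or range.

## Working session

There is one attempt and no reset: what is moved stays moved. The work goes in short steps, Python scripts to look and compute and a tool call to move; the robot and the scene stay as the last step left them, time stands still between calls to the robot, and variables do not carry over. Pictures are saved under pics/ and viewed, at most 10 in all, crops included, and the job is handed in when it is done.

Besides the shell and the picture viewer there is one more tool, called after "Emit:" by a JSON object that holds its "fn" and its "kwargs". play_rows: Moves the arm, as the interface text tells. Its arguments: {"type":"object","properties":{"steps":{"type":"array","items":{"type":"object","properties":{"xyz":{"type":"array","items":{"type":"number"}},"delta_rot":{"type":"array","items":{"type":"number"}}}}},"jaw":{"type":"number"},"squeeze":{"type":"number"}},"required":["steps"]}

```bash
mkdir -p pics; ls
cat > h.py <<'E'
import numpy as np, cv2
from station import arm, capture, hand_in
def rays(c,uv):
    uv=np.atleast_2d(np.array(uv,float)); K=c["K"]
    d=np.stack([(uv[:,0]-K[0,2])/K[0,0],(uv[:,1]-K[1,2])/K[1,1]],1)
    s=d.copy()
    for _ in range(10): s=d/(1+c["k1"]*(s**2).sum(1,keepdims=True))
    v=np.c_[s[:,0],-s[:,1],-np.ones(len(s))]; T=c["cam_to_world"]
    return T[:3,3],v@T[:3,:3].T
def plane(c,uv,z):
    o,v=rays(c,uv); return o+v*((z-o[2])/v[:,2:3])
def cloud(c):
    vv,uu=np.mgrid[0:400,0:640]
    o,v=rays(c,np.c_[uu.ravel(),vv.ravel()])
    return (o+v*c["depth"].ravel()[:,None]).reshape(400,640,3)
E
python3 - <<'E'
from h import *
ims=[]
for n in ("top","side"):
    c=capture(n); np.savez(f"{n}0.npz",**c); cv2.imwrite(f"pics/{n}0.png",c["img"][...,::-1])
    print(n,c["K"].tolist(),c["k1"],c["cam_to_world"].round(3).tolist(),(c["depth"]>0).mean())
s=arm.get_state();print(s)
E
```

```text
pics
top [[383.36202206420893, 0.0, 321.4214182078235], [0.0, 383.36202206420893, 198.74421192654174], [0.0, 0.0, 1.0]] 0.0015916768245691295 [[-0.002, 0.987, -0.162, 0.427], [-1.0, -0.005, -0.016, 0.081], [-0.016, 0.162, 0.987, 1.217], [0.0, 0.0, 0.0, 1.0]] 0.99615625
side [[418.7171298574944, 0.0, 314.12212566709604], [0.0, 418.7171298574944, 199.6332918167111], [0.0, 0.0, 1.0]] -0.07403616268898011 [[-0.844, -0.466, 0.265, 0.883], [0.536, -0.739, 0.409, 0.484], [0.005, 0.487, 0.874, 0.995], [0.0, 0.0, 0.0, 1.0]] 0.99597265625
{'time': 0.1, 'qpos': array([ 6.13589188e+01,  1.40807393e+01,  8.93156436e+01, -3.10151354e-04,
        7.67020968e+01, -9.97672971e+00]), 'joint_vel': array([ 0.03100203, -0.2110721 , -0.1130943 , -0.00658666,  0.06741368,
        0.09676194]), 'joint_torque': array([-4.38893285e-04, -4.30676115e+01, -3.27125967e+01, -2.07498024e-04,
        2.88730895e-03, -1.74102661e-05]), 'eef_pos': array([0.20779185, 0.6153806 , 0.230305  ]), 'orientation': array([[-9.47409855e-01,  3.20021712e-01, -8.19230103e-04],
       [ 3.20022627e-01,  9.47408695e-01, -1.51100486e-03],
       [ 2.92591360e-04, -1.69371307e-03, -9.99998523e-01]]), 'wrist_force': array([-0.15160569, -0.7319944 ,  0.39261722]), 'moment': array([-0.03025498,  0.06793605,  0.06664147]), 'grip_force': 0.0, 'width': 0.08554703614914469}
```

View pics/top0.png

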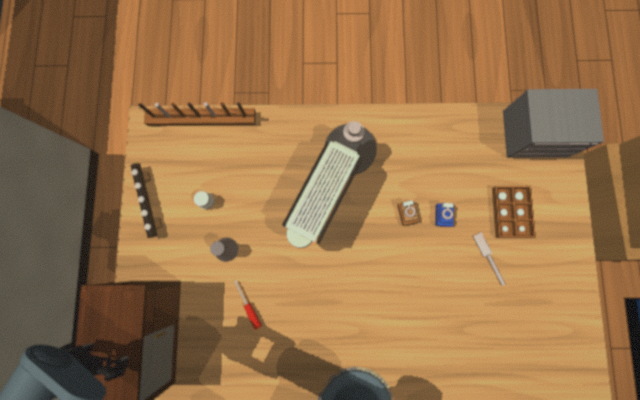

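View pics/side0.png

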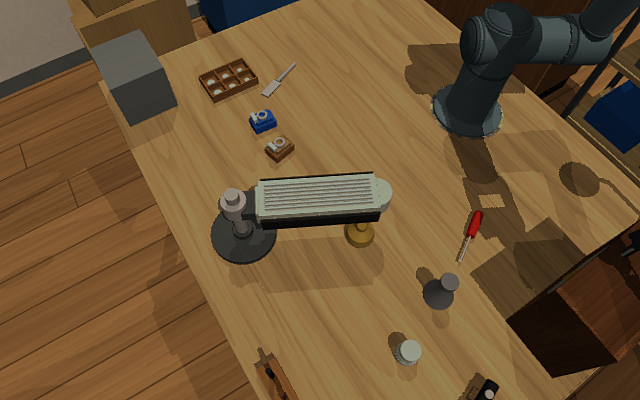

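Top: lamp post at about (353,130), hood from there to its nose at (300,238), bell (225,250). Key candidates are the walnut stand at (409,212) and the blue stand at (446,214). The walnut one fits the description, since blue is ruled out. Next I measure and enlarge that area.

Run:
```python
from h import *
for n in ("top","side"):
    c=dict(np.load(f"{n}0.npz")); P=cloud(c); im=c["img"].astype(int)
    r=(P[...,0]>.3)&(P[...,0]<1.0)&(P[...,1]>-.5)&(P[...,1]<.5)
    m=r&(P[...,2]>.200)&(P[...,2]<.22)
    mm=m.astype(np.uint8); k,l,st,ce=cv2.connectedComponentsWithStats(mm)
    for i in range(1,k):
        if st[i,4]>15: print(n,"post-top?",ce[i].round(1),st[i,4],P[l==i].mean(0).round(4))
    m=r&(P[...,2]>.176)&(P[...,2]<.196); k,l,st,ce=cv2.connectedComponentsWithStats(m.astype(np.uint8))
    for i in range(1,k):
        if st[i,4]>200:
            q=P[l==i][:,:2].astype(np.float32); (cx,cy),sz,a=cv2.minAreaRect(q); print(n,"hood",ce[i].round(1),st[i,4],cx,cy,sz,a,cv2.boxPoints(cv2.minAreaRect(q)).round(4).tolist())
    for lo,hi in((.02,.07),(.07,.12)):
        m=r&(P[...,2]>lo)&(P[...,2]<hi); k,l,st,ce=cv2.connectedComponentsWithStats(m.astype(np.uint8))
        for i in range(1,k):
            if st[i,4]>60: q=P[l==i]; print(n,lo,ce[i].round(0),st[i,4],q.mean(0).round(3),q.min(0).round(3),q.max(0).round(3),im[l==i].mean(0).round(0))
    x0,y0=(380,180) if n=="top" else (235,95)
    cr=c["img"][y0:y0+70,x0:x0+90]; cv2.imwrite(f"pics/crop_{n}.png",cv2.resize(cr,None,fx=6,fy=6,interpolation=cv2.INTER_CUBIC)[...,::-1])
```

```text
top post-top? [354.1 128. ] 116 [0.7886 0.0075 0.2105]
top hood [353.1 132.7] 229 0.789164662361145 0.007268674671649933 (0.05804745852947235, 0.05795478820800781) 64.362060546875 [[0.7505000233650208, -0.006399999838322401], [0.8026999831199646, -0.03139999881386757], [0.8277999758720398, 0.020899999886751175], [0.775600016117096, 0.04600000008940697]]
top hood [320.1 193.8] 3541 0.6134939193725586 0.10569233447313309 (0.10127691924571991, 0.312791645526886) 62.44768142700195 [[0.4514000117778778, 0.1331000030040741], [0.7286999821662903, -0.011500000022351742], [0.775600016117096, 0.07819999754428864], [0.4982999861240387, 0.22290000319480896]]
top 0.02 [510. 129.] 311 [ 0.84  -0.499  0.045] [ 0.761 -0.5    0.02 ] [ 0.922 -0.496  0.07 ] [76. 72. 65.]
top 0.02 [226. 116.] 831 [0.897 0.41  0.033] [0.874 0.319 0.02 ] [0.926 0.499 0.069] [135.  89.  51.]
top 0.02 [335. 134.] 175 [0.837 0.056 0.024] [0.801 0.023 0.02 ] [0.87  0.088 0.03 ] [96. 86. 73.]
top 0.02 [366. 151.] 486 [ 0.78  -0.044  0.024] [ 0.709 -0.076  0.02 ] [ 0.858 -0.004  0.044] [78. 69. 59.]
top 0.02 [505. 211.] 323 [ 0
[... 1926 characters left out ...]
233.] 501 [0.545 0.178 0.037] [0.506 0.139 0.02 ] [0.574 0.206 0.063] [114.  85.  32.]
side 0.02 [438. 294.] 375 [0.484 0.407 0.041] [0.452 0.372 0.02 ] [0.502 0.435 0.07 ] [53. 50. 47.]
side 0.02 [408. 352.] 516 [0.627 0.471 0.053] [0.599 0.445 0.021] [0.649 0.496 0.064] [133. 134. 117.]
side 0.02 [275. 381.] 905 [0.901 0.365 0.03 ] [0.877 0.321 0.024] [0.928 0.422 0.067] [105.  66.  32.]
side 0.07 [144.  94.] 513 [ 0.841 -0.498  0.095] [ 0.762 -0.5    0.07 ] [ 0.921 -0.493  0.12 ] [54. 53. 48.]
side 0.07 [240. 223.] 90 [0.794 0.02  0.089] [0.777 0.006 0.07 ] [0.806 0.026 0.111] [77. 70. 63.]
side 0.07 [448. 283.] 359 [0.473 0.403 0.099] [0.448 0.381 0.07 ] [0.49  0.423 0.109] [83. 77. 71.]
```

View pics/crop_top.png

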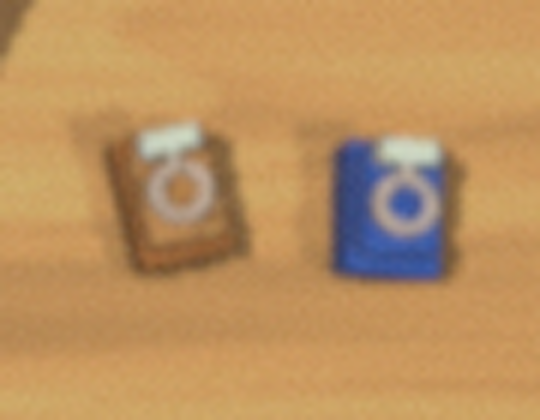

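The crop shows the walnut stand with the nickel ring centred at about (181,191), which is full-image (410,212). The blue one beside it is the look-alike. Next I work out the geometry and the approach.

```bash
cat >> h.py <<'E'
POST=np.array([.7896,.0086])
def lamp(n="top",c=None):
    "angle (deg) of lamp direction from -x, + towards -y (CCW); PCA axis and centroid-through-post"
    t=arm.get_state()["time"] if c is None else 0
    c=c or capture(n); P=cloud(c); d=P[...,:2]-POST; r=np.hypot(d[...,0],d[...,1])
    m=(P[...,2]>.178)&(P[...,2]<.194)&(r>.07)&(r<.37)&(c["img"].min(2)>90)&(P[...,0]<.79)
    m=cv2.morphologyEx(m.astype(np.uint8),cv2.MORPH_CLOSE,np.ones((5,5)))
    m=cv2.erode(m,np.ones((3,3)))>0
    q=d[m]; mu,ev=cv2.PCACompute(q.astype(np.float32),None)
    e=ev[0]*np.sign(ev[0]@mu[0]); f=lambda v:float(np.degrees(np.arctan2(-v[1],-v[0])))
    return round(t,2),round(f(e),2),round(f(mu[0]),2),int(m.sum())
E
python3 - <<'E'
from h import *
from scipy.spatial.transform import Rotation as R
for n in("top","side"):
    c=dict(np.load(f"{n}0.npz")); print(n,lamp(n,c))
    print(lamp(n))
c=dict(np.load("top0.npz")); k=plane(c,[410.2,211.8],.048)[0]; print("ring",k)
d=k[:2]-POST; print("key angle",np.degrees(np.arctan2(-d[1],-d[0])),np.hypot(*d), arm.grip_point_offset)
s=arm.get_state(); O=s["orientation"]; p=s["eef_pos"]
a=np.radians(-27.5); u=np.array([-np.cos(a),-np.sin(a)]); nl=np.array([u[1],-u[0]])  # left normal
print(u,nl)
tgt=np.r_[POST+.26*u+.095*nl,.231]; print(tgt, "tool-frame shift mm",(O.T@(tgt-p)*1000).round(1))
want=np.c_[np.r_[nl,0],np.r_[nl[1],-nl[0],0],[0,0,-1]]
print(want,"rotvec",R.from_matrix(O.T@want).as_rotvec(degrees=True))
E
```

```text
top (0, -27.16, -27.01, 2989)
(0.1, -26.98, -26.97, 2991)
side (0, -25.95, -28.78, 3944)
(0.15, -25.68, -28.87, 3945)
ring [ 0.57744868 -0.17178891  0.048     ]
key angle 40.37398768725887 0.2784750311255892 0.0187
[-0.88701083  0.46174861] [0.46174861 0.88701083]
[0.6028433  0.21292067 0.231     ] tool-frame shift mm [-5.031e+02 -2.550e+02 -2.000e-01]
[[ 0.46174861  0.88701083  0.        ]
 [ 0.88701083 -0.46174861  0.        ]
 [ 0.          0.         -1.        ]] rotvec [-6.29614901e-02  4.93483153e-02  9.88297706e+01]
```

Emit:
{"fn": "play_rows", "kwargs": {"jaw": 0, "steps": [{"xyz": [-42,-21,0],"delta_rot": [0,0,0]},{"xyz": [-42,-21,0],"delta_rot": [0,0,0]},{"xyz": [-42,-21,0],"delta_rot": [0,0,0]},{"xyz": [-42,-21,0],"delta_rot": [0,0,0]},{"xyz": [-42,-21,0],"delta_rot": [0,0,0]},{"xyz": [-42,-21,0],"delta_rot": [0,0,0]},{"xyz": [-42,-21,0],"delta_rot": [0,0,0]},{"xyz": [-42,-21,0],"delta_rot": [0,0,0]},{"xyz": [-42,-21,0],"delta_rot": [0,0,0]},{"xyz": [-42,-21,0],"delta_rot": [0,0,0]},{"xyz": [-42,-21,0],"delta_rot": [0,0,0]},{"xyz": [-42,-21,0],"delta_rot": [0,0,8]},{"xyz": [0,0,0],"delta_rot": [0,0,8.3]},{"xyz": [0,0,0],"delta_rot": [0,0,8.3]},{"xyz": [0,0,0],"delta_rot": [0,0,8.3]},{"xyz": [0,0,0],"delta_rot": [0,0,8.3]},{"xyz": [0,0,0],"delta_rot": [0,0,8.3]},{"xyz": [0,0,0],"delta_rot": [0,0,8.3]},{"xyz": [0,0,0],"delta_rot": [0,0,8.3]},{"xyz": [0,0,0],"delta_rot": [0,0,8.3]}]}}

```text
time: 2.2
eef_pos: [0.6047, 0.2157, 0.231]
orientation: [[0.06, 0.998, -0.001], [0.998, -0.06, -0.0], [-0.0, -0.001, -1.0]]
wrist_force: [0.2, -0.3, -0.2]
width: -0.0002
grip_force: 0.0
```

Emit:
{"fn": "play_rows", "kwargs": {"steps": [{"xyz": [0,0,22],"delta_rot": [0,0,8]},{"xyz": [0,0,22],"delta_rot": [0,0,8]},{"xyz": [0,0,22],"delta_rot": [0,0,8]},{"xyz": [0,0,21],"delta_rot": [0,0,0]},{"xyz": [0,0,0],"delta_rot": [0,0,0]}]}}

```text
time: 2.7
eef_pos: [0.6023, 0.2153, 0.1403]
orientation: [[0.455, 0.89, -0.007], [0.891, -0.455, -0.001], [-0.004, -0.006, -1.0]]
wrist_force: [-1.0, -0.4, -0.2]
width: -0.0
grip_force: 0.0
```

Run:
```python
from h import *
print(lamp("top"),lamp("side"))
s=arm.get_state(); p=s["eef_pos"]; print(p,np.degrees(np.arctan2(s["orientation"][1,0],s["orientation"][0,0])))
a=np.radians(-27.1); u=np.array([-np.cos(a),-np.sin(a)]); nl=np.array([u[1],-u[0]]); d=p[:2]-POST
print("along",d@u,"normal",d@nl)
```

```text
(2.7, -23.88, -26.21, 2683) (2.75, -24.78, -29.28, 2185)
[0.60479267 0.21576967 0.14431512] 62.94579727986106
along 0.2588929437545198 normal 0.10023705322308582
```

Emit:
{"fn": "play_rows", "kwargs": {"steps": [{"xyz": [-4,0,0]},{"xyz": [-4,0,0]},{"xyz": [-4,0,0]},{"xyz": [-4,0,0]},{"xyz": [-4,0,0]},{"xyz": [-2.2,0,0]},{"xyz": [-2.2,0,0]},{"xyz": [-2.2,0,0]},{"xyz": [-2.2,0,0]},{"xyz": [-2.2,0,0]},{"xyz": [-2.2,0,0],"delta_rot": [0,0,-0.5]},{"xyz": [-2.2,0,0],"delta_rot": [0,0,-0.5]},{"xyz": [-2.2,0,0],"delta_rot": [0,0,-0.5]},{"xyz": [-2.2,0,0],"delta_rot": [0,0,-0.5]},{"xyz": [-2.2,0,0],"delta_rot": [0,0,-0.5]},{"xyz": [-2.2,0,0],"delta_rot": [0,0,-0.5]},{"xyz": [-2.2,0,0],"delta_rot": [0,0,-0.5]},{"xyz": [-2.2,0,0],"delta_rot": [0,0,-0.5]},{"xyz": [-2.2,0,0],"delta_rot": [0,0,-0.5]},{"xyz": [-2.2,0,0],"delta_rot": [0,0,-0.5]}]}}

```text
validation failed for argument at $.st...
```

Run:
```python
from h import *
print(lamp("top"),lamp("side"),lamp("top"),lamp("side"))
s=arm.get_state(); p=s["eef_pos"]; print(p,s["wrist_force"])
c=capture("top"); cv2.imwrite("pics/t1.png",c["img"][100:300,220:480,::-1].repeat(2,0).repeat(2,1))
```

```text
(2.8, -23.97, -26.22, 2693) (2.85, -14.9, -29.8, 2166) (2.9, -24.16, -26.25, 2693) (2.95, -23.23, -29.47, 2170)
[0.6058267  0.21592195 0.14604748] [-0.26506405  0.69430638  0.36548778]
```

View pics/t1.png

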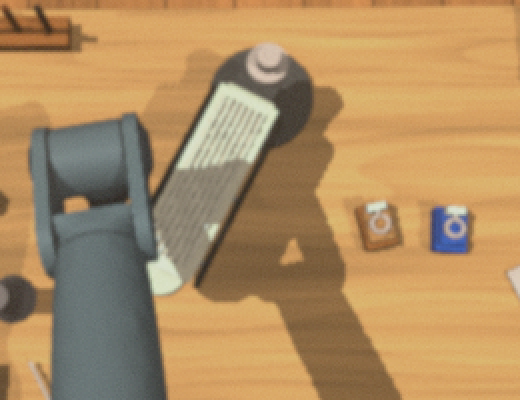

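The picture shows the wrist left of the lamp and the lamp unmoved; its shadow darkens the hood. The refused call just needs a delta_rot in every row.

Emit:
{"fn": "play_rows", "kwargs": {"steps": [{"xyz": [-4,0,0],"delta_rot": [0,0,0]},{"xyz": [-4,0,0],"delta_rot": [0,0,0]},{"xyz": [-4,0,0],"delta_rot": [0,0,0]},{"xyz": [-4,0,0],"delta_rot": [0,0,0]},{"xyz": [-4,0,0],"delta_rot": [0,0,0]},{"xyz": [-2.2,0,0],"delta_rot": [0,0,0]},{"xyz": [-2.2,0,0],"delta_rot": [0,0,0]},{"xyz": [-2.2,0,0],"delta_rot": [0,0,0]},{"xyz": [-2.2,0,0],"delta_rot": [0,0,0]},{"xyz": [-2.2,0,0],"delta_rot": [0,0,0]},{"xyz": [-2.2,0,0],"delta_rot": [0,0,-0.5]},{"xyz": [-2.2,0,0],"delta_rot": [0,0,-0.5]},{"xyz": [-2.2,0,0],"delta_rot": [0,0,-0.5]},{"xyz": [-2.2,0,0],"delta_rot": [0,0,-0.5]},{"xyz": [-2.2,0,0],"delta_rot": [0,0,-0.5]},{"xyz": [-2.2,0,0],"delta_rot": [0,0,-0.5]},{"xyz": [-2.2,0,0],"delta_rot": [0,0,-0.5]},{"xyz": [-2.2,0,0],"delta_rot": [0,0,-0.5]},{"xyz": [-2.2,0,0],"delta_rot": [0,0,-0.5]},{"xyz": [-2.2,0,0],"delta_rot": [0,0,-0.5]}]}}

```text
time: 5.05
eef_pos: [0.5815, 0.168, 0.1443]
orientation: [[0.375, 0.927, 0.0], [0.927, -0.375, -0.0], [-0.0, 0.0, -1.0]]
wrist_force: [-0.1, -0.1, 0.2]
width: -0.0004
grip_force: 0.0
```

```bash
sed -i 's/min(2)>90/min(2)>55/' h.py
python3 - <<'E'
from h import *
for n in("top","side"): print(n,lamp(n,dict(np.load(n+"0.npz"))))
print(lamp("top"),lamp("side"),lamp("top"),lamp("side"))
s=arm.get_state(); p=s["eef_pos"]; print(p,s["wrist_force"])
E
```

```text
top (0, -26.97, -27.38, 3094)
side (0, -25.86, -28.83, 4006)
(5.05, -13.58, -18.32, 2316) (5.1, 12.49, -21.71, 2318) (5.15, -13.67, -17.47, 2438) (5.2, 8.49, -20.78, 2341)
[0.58153497 0.16814863 0.14428489] [ 0.06260618  0.44723575 -0.08490946]
```

Emit:
{"fn": "play_rows", "kwargs": {"steps": [{"xyz": [0,0,-35],"delta_rot": [0,0,0]},{"xyz": [0,0,-35],"delta_rot": [0,0,0]},{"xyz": [0,0,-35],"delta_rot": [0,0,0]},{"xyz": [-42.2,25.8,0],"delta_rot": [0,0,0]},{"xyz": [-42.2,25.8,0],"delta_rot": [0,0,0]},{"xyz": [-42.2,25.8,0],"delta_rot": [0,0,0]},{"xyz": [-42.2,25.8,0],"delta_rot": [0,0,0]},{"xyz": [-42.2,25.8,0],"delta_rot": [0,0,0]},{"xyz": [-42.2,25.8,0],"delta_rot": [0,0,0]},{"xyz": [-42.2,25.8,0],"delta_rot": [0,0,0]},{"xyz": [-42.2,25.8,0],"delta_rot": [0,0,0]},{"xyz": [0,0,0],"delta_rot": [0,0,-7.9]},{"xyz": [0,0,0],"delta_rot": [0,0,-7.9]},{"xyz": [0,0,0],"delta_rot": [0,0,-7.9]},{"xyz": [0,0,0],"delta_rot": [0,0,-7.9]},{"xyz": [0,0,26],"delta_rot": [0,0,-7.9]},{"xyz": [0,0,26],"delta_rot": [0,0,-7.9]},{"xyz": [0,0,26],"delta_rot": [0,0,-7.9]},{"xyz": [0,0,26],"delta_rot": [0,0,-7.9]}]}}

```text
time: 7.15
eef_pos: [0.646, -0.2221, 0.1442]
orientation: [[-0.662, 0.749, 0.0], [0.749, 0.662, -0.0], [-0.0, 0.0, -1.0]]
wrist_force: [0.5, 0.3, -0.0]
width: 0.0
grip_force: 0.0
```

Run:
```python
from h import *
print(lamp("top"),lamp("side"),lamp("top"),lamp("side"))
s=arm.get_state(); p=s["eef_pos"]; print(p,s["wrist_force"],np.degrees(np.arctan2(s["orientation"][1,0],s["orientation"][0,0])))
```

```text
(7.15, -3.32, -2.74, 3165) (7.2, 1.12, -3.43, 3468) (7.25, -2.34, -1.97, 3211) (7.3, 4.73, -2.85, 3441)
[ 0.64603011 -0.22216057  0.14541772] [-0.4159625  -0.61947704  0.7237371 ] 130.97581994109314
```

Emit:
{"fn": "play_rows", "kwargs": {"steps": [{"xyz": [0,0,0],"delta_rot": [0,0,0]},{"xyz": [0,0,0],"delta_rot": [0,0,0]},{"xyz": [0,0,0],"delta_rot": [0,0,0]},{"xyz": [0,0,0],"delta_rot": [0,0,0]},{"xyz": [0,0,0],"delta_rot": [0,0,0]},{"xyz": [0,0,0],"delta_rot": [0,0,0]},{"xyz": [0,0,0],"delta_rot": [0,0,0]},{"xyz": [0,0,0],"delta_rot": [0,0,0]},{"xyz": [0,0,0],"delta_rot": [0,0,0]},{"xyz": [0,0,0],"delta_rot": [0,0,0]},{"xyz": [0,0,0],"delta_rot": [0,0,0]},{"xyz": [0,0,0],"delta_rot": [0,0,0]},{"xyz": [0,0,0],"delta_rot": [0,0,0]},{"xyz": [0,0,0],"delta_rot": [0,0,0]},{"xyz": [0,0,0],"delta_rot": [0,0,0]},{"xyz": [0,0,0],"delta_rot": [0,0,0]},{"xyz": [0,0,0],"delta_rot": [0,0,0]},{"xyz": [0,0,0],"delta_rot": [0,0,0]},{"xyz": [0,0,0],"delta_rot": [0,0,0]},{"xyz": [0,0,0],"delta_rot": [0,0,0]}]}}

```text
time: 9.35
eef_pos: [0.646, -0.2222, 0.1453]
orientation: [[-0.658, 0.753, 0.0], [0.753, 0.658, -0.0], [-0.0, 0.0, -1.0]]
wrist_force: [-0.1, -0.8, 0.2]
width: -0.0
grip_force: 0.0
```

Run:
```python
from h import *
print(lamp("top"),lamp("side"),lamp("top"),lamp("side"))
```

```text
(9.35, 12.62, 13.31, 3169) (9.4, 21.65, 12.65, 3235) (9.45, 13.57, 14.13, 3157) (9.5, 19.54, 13.5, 3228)
```

Emit:
{"fn": "play_rows", "kwargs": {"steps": [{"xyz": [5,0,0],"delta_rot": [0,0,1]},{"xyz": [5,0,0],"delta_rot": [0,0,1]},{"xyz": [5,0,0],"delta_rot": [0,0,1]},{"xyz": [5,0,0],"delta_rot": [0,0,1]},{"xyz": [5,0,0],"delta_rot": [0,0,1]},{"xyz": [5,0,0],"delta_rot": [0,0,1]},{"xyz": [0,0,0],"delta_rot": [0,0,0]},{"xyz": [0,0,0],"delta_rot": [0,0,0]},{"xyz": [0,0,0],"delta_rot": [0,0,0]},{"xyz": [0,0,0],"delta_rot": [0,0,0]},{"xyz": [0,0,0],"delta_rot": [0,0,0]},{"xyz": [0,0,0],"delta_rot": [0,0,0]},{"xyz": [0,0,0],"delta_rot": [0,0,0]}]}}

```text
time: 10.85
eef_pos: [0.6273, -0.1988, 0.1453]
orientation: [[-0.575, 0.818, -0.0], [0.818, 0.575, 0.0], [0.0, -0.0, -1.0]]
wrist_force: [0.1, 0.2, -0.1]
width: -0.0001
grip_force: 0.0
```

Run:
```python
from h import *
print(lamp("top"),lamp("side"))
s=arm.get_state(); p=s["eef_pos"]; print(p)
d=p[:2]-POST; 
for t in (34,36,38,40):
    a=np.radians(t); u=-np.array([np.cos(a),np.sin(a)]); n=np.array([-u[1],u[0]]); print(t,"along",d@u,"gap mm",(d@n-.068)*1000)
```

```text
(10.85, 19.49, 22.48, 2853) (10.9, 31.25, 22.39, 3107)
[ 0.62729498 -0.19882451  0.14531829]
34 along 0.25054727340392896 gap mm 13.202892696500019
36 along 0.2532285868604271 gap mm 4.409452346317052
38 along 0.25560138029070933 gap mm -4.472207767728886
40 along 0.2576627628114817 gap mm -13.431266710903563
```

Emit:
{"fn": "play_rows", "kwargs": {"steps": [{"xyz": [0,0,0],"delta_rot": [0,0,0]},{"xyz": [0,0,0],"delta_rot": [0,0,0]},{"xyz": [0,0,0],"delta_rot": [0,0,0]},{"xyz": [0,0,0],"delta_rot": [0,0,0]},{"xyz": [0,0,0],"delta_rot": [0,0,0]},{"xyz": [0,0,0],"delta_rot": [0,0,0]},{"xyz": [0,0,0],"delta_rot": [0,0,0]},{"xyz": [0,0,0],"delta_rot": [0,0,0]},{"xyz": [0,0,0],"delta_rot": [0,0,0]},{"xyz": [0,0,0],"delta_rot": [0,0,0]},{"xyz": [0,0,0],"delta_rot": [0,0,0]},{"xyz": [0,0,0],"delta_rot": [0,0,0]},{"xyz": [0,0,0],"delta_rot": [0,0,0]},{"xyz": [0,0,0],"delta_rot": [0,0,0]}]}}

```text
time: 12.35
eef_pos: [0.6273, -0.1988, 0.1453]
orientation: [[-0.575, 0.818, 0.0], [0.818, 0.575, -0.0], [-0.0, -0.0, -1.0]]
wrist_force: [0.9, -0.4, 0.1]
width: 0.0002
grip_force: 0.0
```

Run:
```python
from h import *
print(lamp("top"),lamp("side"))
c=capture("top"); cv2.imwrite("pics/t2.png",c["img"][100:300,220:480,::-1].repeat(2,0).repeat(2,1))
```

```text
(12.35, 23.61, 30.39, 2401) (12.4, 39.34, 31.37, 3021)
```

View pics/t2.png

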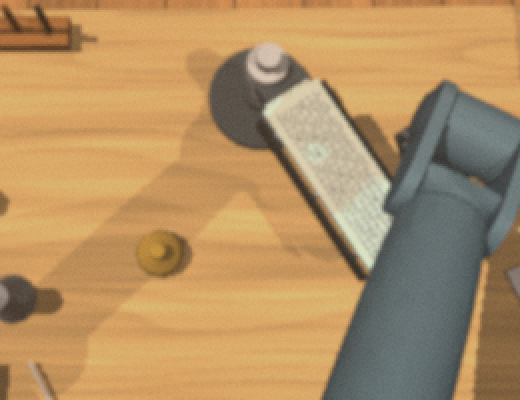

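Run:
```python
from h import *
c=dict(np.load("top0.npz"))
for a,b,z in (((351,164),(402.5,239),.175),((381,141),(415,191),.184),((351.5,153),(381,141),.184)):
    p=plane(c,[a,b],z)[:,:2]; d=p[1]-p[0]; print(p.round(4).tolist(),np.degrees(np.arctan2(-d[1],-d[0])))
```

```text
[[0.6963, 0.0151], [0.4873, -0.1207]] 33.007440841064565
[[0.7595, -0.0689], [0.6171, -0.1576]] 31.916803627132833
[[0.7254, 0.0138], [0.7595, -0.0689]] 112.37435396997277
```

Emit:
{"fn": "play_rows", "kwargs": {"steps": [{"xyz": [0,0,0],"delta_rot": [0,0,0]},{"xyz": [0,0,0],"delta_rot": [0,0,0]},{"xyz": [0,0,0],"delta_rot": [0,0,0]},{"xyz": [0,0,0],"delta_rot": [0,0,0]},{"xyz": [-1.2,0,0],"delta_rot": [0,0,-0.26]},{"xyz": [-1.2,0,0],"delta_rot": [0,0,-0.26]},{"xyz": [-1.2,0,0],"delta_rot": [0,0,-0.26]},{"xyz": [-1.2,0,0],"delta_rot": [0,0,-0.26]},{"xyz": [-1.2,0,0],"delta_rot": [0,0,-0.26]},{"xyz": [-1.2,0,0],"delta_rot": [0,0,-0.26]},{"xyz": [-1.2,0,0],"delta_rot": [0,0,-0.26]},{"xyz": [-1.2,0,0],"delta_rot": [0,0,-0.26]},{"xyz": [-1.2,0,0],"delta_rot": [0,0,-0.26]},{"xyz": [-1.2,0,0],"delta_rot": [0,0,-0.26]},{"xyz": [-1.2,0,0],"delta_rot": [0,0,-0.26]},{"xyz": [-1.2,0,0],"delta_rot": [0,0,-0.26]},{"xyz": [-1.2,0,0],"delta_rot": [0,0,-0.26]},{"xyz": [-1.2,0,0],"delta_rot": [0,0,-0.26]},{"xyz": [-1.2,0,0],"delta_rot": [0,0,-0.26]},{"xyz": [-1.2,0,0],"delta_rot": [0,0,-0.26]}]}}

```text
time: 14.5
eef_pos: [0.6389, -0.2142, 0.1453]
orientation: [[-0.634, 0.774, -0.0], [0.774, 0.634, 0.0], [0.0, 0.0, -1.0]]
wrist_force: [0.3, -0.8, 0.1]
width: 0.0002
grip_force: 0.0
```

Emit:
{"fn": "play_rows", "kwargs": {"steps": [{"xyz": [-1.2,0,0],"delta_rot": [0,0,-0.26]},{"xyz": [-3,0,0],"delta_rot": [0,0,0]},{"xyz": [-5,0,0],"delta_rot": [0,0,0]},{"xyz": [-5,0,0],"delta_rot": [0,0,0]}]}}

```text
time: 14.9
eef_pos: [0.6482, -0.2254, 0.1453]
orientation: [[-0.637, 0.771, 0.0], [0.771, 0.637, -0.0], [-0.0, 0.0, -1.0]]
wrist_force: [-0.7, -0.7, -0.1]
width: 0.0001
grip_force: 0.0
```

Run:
```python
from h import *
print(lamp("side"),lamp("top"))
for _ in range(6): print(lamp("side"))
print(lamp("top"))
```

```text
(14.9, 46.91, 39.4, 2994) (14.95, 34.33, 39.14, 2373)
(15.0, 45.65, 39.53, 2994)
(15.05, 46.13, 39.5, 2986)
(15.1, 45.59, 39.53, 2996)
(15.15, 42.38, 39.76, 2983)
(15.2, 45.76, 39.58, 2973)
(15.25, 46.89, 39.48, 2983)
(15.3, 33.03, 38.73, 2379)
```

Emit:
{"fn": "play_rows", "kwargs": {"steps": [{"xyz": [-8,0,0],"delta_rot": [0,0,0]},{"xyz": [-8,0,0],"delta_rot": [0,0,0]},{"xyz": [0,0,-25],"delta_rot": [0,0,0]},{"xyz": [0,0,-30],"delta_rot": [0,0,0]},{"xyz": [0,0,-30],"delta_rot": [0,0,0]},{"xyz": [-30,0,-15],"delta_rot": [0,0,0]},{"xyz": [-40,0,0],"delta_rot": [0,0,0]},{"xyz": [-40,0,0],"delta_rot": [0,0,0]},{"xyz": [-40,0,0],"delta_rot": [0,0,0]},{"xyz": [0,0,0],"delta_rot": [0,0,0]}]}}

```text
time: 16.35
eef_pos: [0.7544, -0.3574, 0.241]
orientation: [[-0.634, 0.773, -0.002], [0.773, 0.634, 0.001], [0.002, -0.001, -1.0]]
wrist_force: [-0.0, 0.2, -0.4]
width: -0.0001
grip_force: 0.0
```

Run:
```python
from h import *
print(lamp("top"),lamp("side"),lamp("top"),lamp("side"))
c=capture("top"); cv2.imwrite("pics/t3.png",c["img"][100:300,220:480,::-1].repeat(2,0).repeat(2,1))
```

```text
(16.35, 40.65, 40.17, 3164) (16.4, 46.05, 39.91, 2987) (16.45, 40.65, 40.03, 3185) (16.5, 45.72, 39.96, 2983)
```

View pics/t3.png

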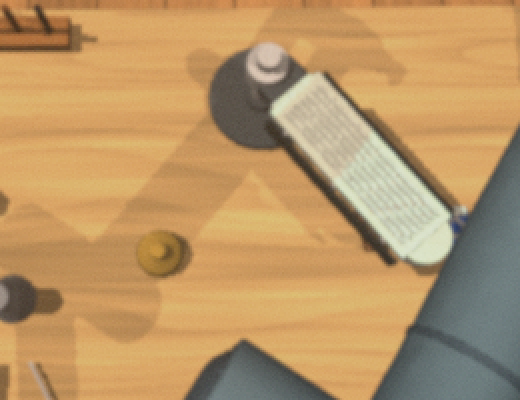

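The lamp, running from (296,90) to (430,250) in the crop, now covers the walnut stand. It reads about 40.3°, against a key angle of 40.4°. I'll wait and check that it stands still.

Emit:
{"fn": "play_rows", "kwargs": {"steps": [{"xyz": [0,0,0],"delta_rot": [0,0,0]},{"xyz": [0,0,0],"delta_rot": [0,0,0]},{"xyz": [0,0,0],"delta_rot": [0,0,0]},{"xyz": [0,0,0],"delta_rot": [0,0,0]},{"xyz": [0,0,0],"delta_rot": [0,0,0]},{"xyz": [0,0,0],"delta_rot": [0,0,0]},{"xyz": [0,0,0],"delta_rot": [0,0,0]},{"xyz": [0,0,0],"delta_rot": [0,0,0]},{"xyz": [0,0,0],"delta_rot": [0,0,0]},{"xyz": [0,0,0],"delta_rot": [0,0,0]},{"xyz": [0,0,0],"delta_rot": [0,0,0]},{"xyz": [0,0,0],"delta_rot": [0,0,0]},{"xyz": [0,0,0],"delta_rot": [0,0,0]},{"xyz": [0,0,0],"delta_rot": [0,0,0]},{"xyz": [0,0,0],"delta_rot": [0,0,0]},{"xyz": [0,0,0],"delta_rot": [0,0,0]},{"xyz": [0,0,0],"delta_rot": [0,0,0]},{"xyz": [0,0,0],"delta_rot": [0,0,0]},{"xyz": [0,0,0],"delta_rot": [0,0,0]},{"xyz": [0,0,0],"delta_rot": [0,0,0]}]}}

```text
time: 18.6
eef_pos: [0.7536, -0.3531, 0.2453]
orientation: [[-0.637, 0.771, -0.0], [0.771, 0.637, 0.0], [0.0, -0.0, -1.0]]
wrist_force: [0.1, -0.7, 0.6]
width: 0.0002
grip_force: 0.0
```

Run:
```python
from h import *
print(lamp("top"),lamp("side"),lamp("top"),lamp("side"))
```

```text
(18.6, 39.99, 40.48, 3210) (18.65, 44.45, 40.18, 2978) (18.7, 40.4, 40.42, 3195) (18.75, 46.2, 40.04, 2982)
```

Emit:
{"fn": "play_rows", "kwargs": {"steps": [{"xyz": [0,0,0],"delta_rot": [0,0,0]},{"xyz": [0,0,0],"delta_rot": [0,0,0]},{"xyz": [0,0,0],"delta_rot": [0,0,0]},{"xyz": [0,0,0],"delta_rot": [0,0,0]},{"xyz": [0,0,0],"delta_rot": [0,0,0]},{"xyz": [0,0,0],"delta_rot": [0,0,0]},{"xyz": [0,0,0],"delta_rot": [0,0,0]},{"xyz": [0,0,0],"delta_rot": [0,0,0]},{"xyz": [0,0,0],"delta_rot": [0,0,0]},{"xyz": [0,0,0],"delta_rot": [0,0,0]},{"xyz": [0,0,0],"delta_rot": [0,0,0]},{"xyz": [0,0,0],"delta_rot": [0,0,0]},{"xyz": [0,0,0],"delta_rot": [0,0,0]},{"xyz": [0,0,0],"delta_rot": [0,0,0]},{"xyz": [0,0,0],"delta_rot": [0,0,0]},{"xyz": [0,0,0],"delta_rot": [0,0,0]},{"xyz": [0,0,0],"delta_rot": [0,0,0]},{"xyz": [0,0,0],"delta_rot": [0,0,0]},{"xyz": [0,0,0],"delta_rot": [0,0,0]},{"xyz": [0,0,0],"delta_rot": [0,0,0]}]}}

```text
time: 20.8
eef_pos: [0.7536, -0.353, 0.2452]
orientation: [[-0.637, 0.771, -0.0], [0.771, 0.637, 0.0], [0.0, -0.0, -1.0]]
wrist_force: [0.2, 0.8, -0.1]
width: 0.0003
grip_force: 0.0
```

Run:
```python
from h import *
print(lamp("top"),lamp("side"),lamp("top"),lamp("side"))
```

```text
(20.8, 40.04, 40.34, 3233) (20.85, 47.03, 39.94, 2973) (20.9, 40.87, 40.49, 3169) (20.95, 46.18, 40.01, 2988)
```

It has not moved between 18.6 s and 20.9 s, and it is on target. I'll wait out the rest of the five seconds with margin.

Emit:
{"fn": "play_rows", "kwargs": {"steps": [{"xyz": [0,0,0],"delta_rot": [0,0,0]},{"xyz": [0,0,0],"delta_rot": [0,0,0]},{"xyz": [0,0,0],"delta_rot": [0,0,0]},{"xyz": [0,0,0],"delta_rot": [0,0,0]},{"xyz": [0,0,0],"delta_rot": [0,0,0]},{"xyz": [0,0,0],"delta_rot": [0,0,0]},{"xyz": [0,0,0],"delta_rot": [0,0,0]},{"xyz": [0,0,0],"delta_rot": [0,0,0]},{"xyz": [0,0,0],"delta_rot": [0,0,0]},{"xyz": [0,0,0],"delta_rot": [0,0,0]},{"xyz": [0,0,0],"delta_rot": [0,0,0]},{"xyz": [0,0,0],"delta_rot": [0,0,0]},{"xyz": [0,0,0],"delta_rot": [0,0,0]},{"xyz": [0,0,0],"delta_rot": [0,0,0]},{"xyz": [0,0,0],"delta_rot": [0,0,0]},{"xyz": [0,0,0],"delta_rot": [0,0,0]},{"xyz": [0,0,0],"delta_rot": [0,0,0]},{"xyz": [0,0,0],"delta_rot": [0,0,0]},{"xyz": [0,0,0],"delta_rot": [0,0,0]},{"xyz": [0,0,0],"delta_rot": [0,0,0]}]}}

```text
time: 23.0
eef_pos: [0.7536, -0.353, 0.2453]
orientation: [[-0.637, 0.771, -0.0], [0.771, 0.637, 0.0], [0.0, -0.0, -1.0]]
wrist_force: [0.1, 0.3, -1.0]
width: -0.0
grip_force: 0.0
```

Emit:
{"fn": "play_rows", "kwargs": {"steps": [{"xyz": [0,0,0],"delta_rot": [0,0,0]},{"xyz": [0,0,0],"delta_rot": [0,0,0]},{"xyz": [0,0,0],"delta_rot": [0,0,0]},{"xyz": [0,0,0],"delta_rot": [0,0,0]},{"xyz": [0,0,0],"delta_rot": [0,0,0]},{"xyz": [0,0,0],"delta_rot": [0,0,0]},{"xyz": [0,0,0],"delta_rot": [0,0,0]},{"xyz": [0,0,0],"delta_rot": [0,0,0]},{"xyz": [0,0,0],"delta_rot": [0,0,0]},{"xyz": [0,0,0],"delta_rot": [0,0,0]},{"xyz": [0,0,0],"delta_rot": [0,0,0]},{"xyz": [0,0,0],"delta_rot": [0,0,0]},{"xyz": [0,0,0],"delta_rot": [0,0,0]},{"xyz": [0,0,0],"delta_rot": [0,0,0]},{"xyz": [0,0,0],"delta_rot": [0,0,0]},{"xyz": [0,0,0],"delta_rot": [0,0,0]},{"xyz": [0,0,0],"delta_rot": [0,0,0]},{"xyz": [0,0,0],"delta_rot": [0,0,0]},{"xyz": [0,0,0],"delta_rot": [0,0,0]},{"xyz": [0,0,0],"delta_rot": [0,0,0]}]}}

```text
time: 25.0
eef_pos: [0.7536, -0.353, 0.2453]
orientation: [[-0.637, 0.771, 0.0], [0.771, 0.637, -0.0], [-0.0, -0.0, -1.0]]
wrist_force: [0.7, -0.5, 0.1]
width: -0.0001
grip_force: 0.0
```

Emit:
{"fn": "play_rows", "kwargs": {"steps": [{"xyz": [0,0,0],"delta_rot": [0,0,0]},{"xyz": [0,0,0],"delta_rot": [0,0,0]},{"xyz": [0,0,0],"delta_rot": [0,0,0]},{"xyz": [0,0,0],"delta_rot": [0,0,0]},{"xyz": [0,0,0],"delta_rot": [0,0,0]},{"xyz": [0,0,0],"delta_rot": [0,0,0]},{"xyz": [0,0,0],"delta_rot": [0,0,0]},{"xyz": [0,0,0],"delta_rot": [0,0,0]},{"xyz": [0,0,0],"delta_rot": [0,0,0]},{"xyz": [0,0,0],"delta_rot": [0,0,0]}]}}

```text
time: 26.0
eef_pos: [0.7536, -0.3531, 0.2453]
orientation: [[-0.637, 0.771, -0.0], [0.771, 0.637, -0.0], [0.0, -0.0, -1.0]]
wrist_force: [0.2, 0.4, -0.3]
width: -0.0
grip_force: 0.0
```

Run:
```python
from h import *
a=[lamp("top"),lamp("side"),lamp("top")]; print(a)
if abs(a[0][2]-40.4)<1.5: print(hand_in())
```

```text
[(26.0, 39.63, 40.37, 3143), (26.05, 47.58, 39.95, 2974), (26.1, 39.47, 40.44, 3158)]
the job is handed in; nothing more can be done
None
```

The lamp stands still over the ring key: its middle line reads about 40.4°, matching the key's 40.4°, with no movement seen from 18.6 s to hand-in at about 26 s and the robot clear of everything.

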